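# Lay out the turned blank and the wax for finishing

### The arm

A 6-joint arm with a two-finger parallel gripper is mounted at the origin on the work surface. World frame = base frame: x ahead of the robot, y to its left, z up, the work surface at z = 0. Lengths are in mm, angles in rad, forces in N, time in s.
With the tool pointing down it reaches from about 300 to 775 mm from the base axis. Payload 14.6 kg.
Tool frame: the origin (TCP) lies at the very end of the fingers, on their centre line; the grasp point (between the pads) lies 19 mm behind it; z points along the fingers, y is the line along which they close (so a half turn about z gives the same grasp; the last joint's range is limited). The gripper opens to 94 mm and grips with 3 to 60 N. Pads are 16 mm wide; open, the fingers measure 119 mm over their backs; the gripper's body (75 mm by 177 mm) begins 78 mm behind the grasp point.
Start: joints at [-1.415, 0.3, 1.521, -0, 1.321, -0.067], TCP at [121.522, -536.397, 205.446] pointing down, gripper open.
Joint ranges: [-3.03, 3.03], [-0.79, 2.21], [0.23, 2.52], [-1.04, 4.18], [0, 3.07], [-2.55, 2.55]. Speed limits (rad/s): [2.22, 2.22, 2.57, 3.14, 3.14, 3.14].

### API

Orientations are given as [roll, pitch, yaw] about the fixed x, y, z axes, in that order (R = Rz(yaw) Ry(pitch) Rx(roll)).
In Python, from cell import manip, optics gives the robot as it stands.
- The arm moves only by the shell command python3 -m crank 'ROWS' [FORCE]. ROWS is JSON, a list of rows, each a list of 7 numbers: the opening in per cent of the stroke, from 0 (shut) to 100 (fully open), then the shift along the tool's x, y, z in mm, then the turn, a rotation vector about the tool's x, y, z in rad. A call has 1 to 10 rows; each row is the pose to reach, as a shift and turn from the pose commanded when the call began, along the tool's axes at that moment; what a row does not reach only later rows make up. A row lasts 1/10 s, in which the tool goes at most 50 mm and 8.59 degrees, less where a joint would pass 70% of its speed; a pose out of reach is approached as far as the arm can. A call with a gripper value outside its range is refused whole. The fingers move at their own pace and stop on an object; FORCE is the grip in N (left out, the last holds). Time passes only in rows, so rows that repeat a pose let the fingers close. It gives the time, the measured TCP pose, the force, the opening and the grip force at its end, in the units of the state.
- manip.read_state(): the state, without advancing time (a new reading comes with each control period).
- optics.camera(name): name is "scene" or "top"; returns (picture, depth): 400x640x3 uint8, red, green, blue; 400x640 float32, mm along the optical axis (not along the pixel's ray), 0 where there is no reading.
- optics.calibration(name): a dict with "camera_matrix" (3x3 intrinsics, pixels), "k1" (the pictures are not rectified: a ray, as slopes to the right and down, at radius r is drawn at 1 + k1 r^2 times it, then the intrinsics apply), "R" (3x3) and "t" (3): a world point X has camera coordinates R X + t. Camera axes: x right, y down, z forward; pixel columns grow to the right and rows downward; lengths in mm; the calibration is good to about 2 mm. A picture is of the moment at which its call begins. calibration takes no time and is no camera call.
- manip.sign_off(): hands the job in; it is judged then, once.
The state is a dict: "clock": time; "joints": joint angles; "qd": joint speeds; "effort": joint torques, N m; "eef_pos": TCP position; "eef_rot": TCP orientation; "wrist_force": force on the tool from outside, world axes, zero at the start; "moment": the same for the moment, N m; "finger_gap": finger opening in mm; "finger_force": force on a finger pad.
Only numpy, scipy, OpenCV 4.12 (cv2) and the standard library are available. Lean on these libraries where they do the work, as an engineer would, in place of code of your own. Each camera call takes 0.05 s, during which the arm holds its last target. There are 200 camera calls.

### The job

Get the turned blank ready for waxing: lift the lid off the wax pot by its knob and set it down gently, flat and knob up, in the middle of the square pine offcut. Roll the blank over the mat by pushing its side, without lifting it, until it stops with its underside on the strip of masking tape, lying along the tape with some tape showing past both ends. Do not let it run on past the tape, and leave the vase, the pot and everything else where they are.

Things in the scene. Friction and masses are not known exactly. Their poses are not given: they have to be found in the camera images.
- blank: Loose dark wooden cylinder with thin pale rings, lying on the mat: diameter 80, length 150, plus a stub 50 diameter x 12 at its +x end; 0.4 to 0.8 kg. Origin: on its axis, middle of the 150 length, 40 above the mat. x is its axis; y and z turn as it rolls, z up at the start. Pushed, it rolls; let go it slows at about 0.3 m/s2 (from 60 mm/s it runs on about 6 mm).
- tape (a point): Middle of a strip of cream masking tape stuck across the rubber mat: 250 long, 30 wide, flat. x axis along the strip, y across it (the way the blank must roll, in +y or -y), z up. The point is on the mat's top face, 5 above the bench.
- mat: Thin dark rubber bench mat, fixed, 260 (x) x 440 (y) x 5 thick, on which the blank, the tape and the vase are. Origin: centre of its underside, straight below the tape's middle; same axes as the tape. On it the blank starts within 6 degrees of the tape's direction, 120 to 165 from it; it rolls square to its own axis and keeps that heading, even when pushed nearer one end.
- vase: Small finished turned wooden vase standing loose on the mat on the other side of the tape from the blank: 70 diameter at its widest, 115 high, round. Origin: centre of its underside, z up.
- pot: Round steel wax pot, loose, about 0.9 kg, outer diameter 108 (111 at the rim band), 70 high, wall 4; inner diameter 100. Origin: centre of its underside, z up.
- lid: Loose steel lid on the pot, 0.2 kg: disc 116 diameter, 5 thick; plug 91 diameter, 8 deep below it, in the pot's mouth; wooden knob 32 diameter on a 16 diameter neck. Origin: centre of the plug's underside, z up, 62 above the bench on the pot. Above the origin: disc 8 to 13, neck 13 to 27, knob 27 to 51 (grip at 39). Set down flat it stands on its plug.
- offcut: Loose square scrap of pale pine board lying flat on the bench, 140 x 140 x 22 thick, 0.25 kg. Origin: centre of its underside, z up, x and y along its edges.
- glue: White plastic glue bottle with a cap, loose, standing, 66 diameter, 200 high. Bystander. Origin: centre of its underside.
- taperoll: Roll of masking tape lying flat, 92 diameter, 30 high. Bystander. Origin: centre of its underside.
- gouge: Turner's gouge lying on the bench, 430 long, 30 high: wooden handle 200 long to -x of its origin, steel shank to +x. Bystander. Origin: on the bench under the ferrule.
- sandblock: Cork sanding block, 110 x 65 x 31 high. Bystander. Origin: centre of its underside.
- chuck: Steel four-jaw lathe chuck lying jaws up, 100 diameter, 66 high, 1.9 kg. Bystander. Origin: centre of its underside.
- jar: Amber glass jar with a lid, standing, 80 diameter, 125 high. Bystander. Origin: centre of its underside.
There are look-alikes about, which are no part of the job. Leave any pink or red look-alike of the lid alone.

How it is judged (in metres and radians):
On the way:
1. the blank is rolled: it has turned at least 60 degrees about its own axis, lying on the mat (angle between blank's own z axis and vertical above 1.05 rad and z of blank in the frame of tape below 0.05 m).
At the end, for the whole second after the job is handed in: Blank still on the mat, its axis within 15 mm of the tape's centre line and 8 degrees of its direction, its middle within 35 mm of the tape's middle. Lid flat, knob up on the offcut, centres within 30 mm. Pot upright; it and the offcut within 30 mm of their start, bystanders within 25 mm (y of blank in the frame of tape between -0.015 and 0.015 m and x of blank in the frame of tape between -0.035 and 0.035 m and z of blank in the frame of tape between 0.035 and 0.045 m and angle between the x axis of blank and the x axis of tape, either way round below 0.14 rad and linear speed of each of blank, lid below 0.01 m/s and horizontal distance between lid and offcut below 0.03 m and z of lid in the frame of offcut between 0.018 and 0.027 m and angle between lid's own z axis and vertical below 0.07 rad and angle between pot's own z axis and vertical below 0.05 rad and distance of each of pot, offcut from where it was at the start of the episode below 0.03 m and distance of each of vase, glue, taperoll, gouge, sandblock, chuck, jar from where it was at the start of the episode below 0.025 m); the robot touches nothing.
It fails at once if the blank runs past the tape, towards the vase, by more than 25 mm from the tape's centre line ((y of vase in the frame of tape above 0 m and y of blank in the frame of tape above 0.025 m) or (y of vase in the frame of tape below 0 m and y of blank in the frame of tape below -0.025 m)).
It fails at once if the blank is lifted: its axis more than 15 mm above its height lying on the mat (z of blank in the frame of tape above 0.055 m).
It fails at once if the lid is dropped, thrown or knocked: faster than 0.5 m/s while the fingers do not touch it (linear speed of lid above 0.5 m/s and contact force between the fingers and lid below 0.1 N).
It fails at once if the pot or the offcut is shoved more than 30 mm, or the pot tipped more than 20 degrees (distance of any of pot, offcut from where it was at the start of the episode above 0.03 m or angle between pot's own z axis and vertical above 0.35 rad).
It fails at once if the vase, glue bottle, tape roll, gouge, sanding block, chuck or jar is shoved more than 25 mm, or the vase or bottle tipped over (distance of any of vase, glue, taperoll, gouge, sandblock, chuck, jar from where it was at the start of the episode above 0.025 m or angle between any of vase, glue's own z axis and vertical above 0.5 rad).
It also fails if it takes over 61 s, if anything falls off the work surface, if the arm or the gripper's body presses on something with over 40 N, if the wrist force passes 120 N, or if a joint passes its speed limit or range.

## Working session

There is one attempt and no reset: what is moved stays moved. The work goes in short steps, Python scripts to look and compute and a shell command to move; the robot and the scene stay as the last step left them, time stands still between calls to the robot, and variables do not carry over. Pictures are saved under pics/ and viewed, at most 10 in all, crops included, and the job is handed in when it is done.

```bash
ls; mkdir -p pics; python3 - <<'E'
from cell import manip, optics
import cv2,numpy as np
for n in("scene","top"):
    p,d=optics.camera(n); cv2.imwrite(f"pics/{n}0.png",p[:,:,::-1]); np.save(f"pics/{n}0.npy",d)
    c=optics.calibration(n); print(n,c)
print(manip.read_state())
E
```

```text
pics
scene {'camera_matrix': array([[383.7238505 ,   0.        , 321.14331243],
       [  0.        , 383.7238505 , 199.42017364],
       [  0.        ,   0.        ,   1.        ]]), 'k1': 0.009023433192730468, 'R': array([[-0.79717072,  0.60362857,  0.01230456],
       [ 0.37432408,  0.51012908, -0.77437059],
       [-0.47370912, -0.61269967, -0.63261267]]), 't': array([ 425.87684007, -121.99524428, 1422.75254139])}
top {'camera_matrix': array([[483.64172862,   0.        , 318.3422621 ],
       [  0.        , 483.64172862, 206.94550083],
       [  0.        ,   0.        ,   1.        ]]), 'k1': -0.09816082672040427, 'R': array([[-1.75510122e-02, -9.99845868e-01, -4.49919692e-04],
       [-9.88542667e-01,  1.74200673e-02, -1.49933106e-01],
       [ 1.49917834e-01, -2.18671297e-03, -9.88696041e-01]]), 't': array([1.15847792e-01, 5.36890437e+02, 1.41237505e+03])}
{'clock': 0.1, 'joints': array([-1.41460055e+00,  3.00400357e-01,  1.52151559e+00, -1.58729938e-05,
        1.32070443e+00, -6.65808955e-02]), 'qd': array([ 0.00122433,  0.00059333, -0.00160275, -0.00207527,  0.00135941,
        0.00034904]), 'effort': array([ 4.27232399e-04, -5.32646406e+01, -3.53284156e+01,  7.09057529e-02,
        2.35340249e-02, -6.88115301e-05]), 'eef_pos': array([ 121.48272244, -536.17389999,  204.9528379 ]), 'eef_rot': array([-3.14056618e+00, -5.30355469e-05,  2.22780585e-01]), 'wrist_force': array([-0.2225442 , -0.62970285, -0.36760081]), 'moment': array([0.06674395, 0.01887876, 0.00415351]), 'finger_force': 0.0, 'finger_gap': 93.78704517808328}
```

View pics/top0.png

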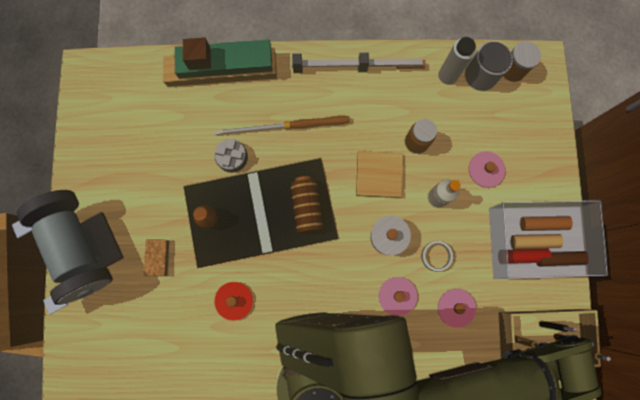

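View pics/scene0.png

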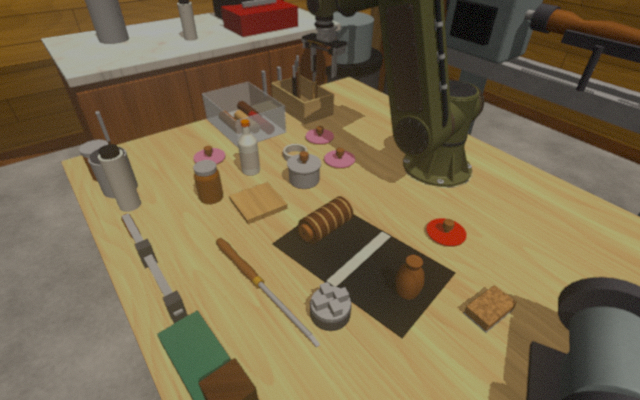

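Top view: the grey steel lid on the pot is at (391,236), knob (392,234). Possible confusions with it: pink lids (487,169), (398,295), (457,308), red lid (234,301), tape-roll ring (438,256). Of these only (391,236) is grey and on a pot. Offcut is at (380,174), blank (307,204), tape (260,212), vase (205,216).

```bash
cat > h.py <<'E'
import numpy as np,cv2
from cell import manip,optics
def ray(n,uv):
    c=optics.calibration(n); uv=np.array(uv,float).reshape(-1,1,2)
    s=cv2.undistortPoints(uv,c["camera_matrix"],np.array([c["k1"],0,0,0.]))[:,0]
    R,t=c["R"],c["t"]; return -R.T@t, np.c_[s,np.ones(len(s))]@R
def plane(n,uv,z):
    o,d=ray(n,uv); return o+d*((z-o[2])/d[:,2])[:,None]
def cloud(n,d):
    v,u=np.mgrid[0:400,0:640]; o,r=ray(n,np.c_[u.ravel(),v.ravel()])
    return (o+r*d.reshape(-1,1)).reshape(400,640,3)
def blob(m,roi):
    u0,v0,u1,v1=roi; k=np.zeros(m.shape,np.uint8); k[v0:v1,u0:u1]=m[v0:v1,u0:u1]
    c=max(cv2.findContours(k,cv2.RETR_EXTERNAL,cv2.CHAIN_APPROX_NONE)[0],key=cv2.contourArea)
    return c[:,0,:]
def rect(n,c,z):
    p=plane(n,c,z)[:,:2].astype(np.float32); return cv2.minAreaRect(p)
E
python3 - <<'E'
from h import *
p=cv2.imread("pics/top0.png"); d=np.load("pics/top0.npy"); P=cloud("top",d); Z=P[...,2]
hsv=cv2.cvtColor(p,cv2.COLOR_BGR2HSV); S,V=hsv[...,1],hsv[...,2]
z0=np.median(Z[330:,440:500]) ; print("table",np.median(Z[100:110,150:250]))
def show(k,roi,lo,hi):
    m=((Z>lo)&(Z<hi)); c=blob(m.astype(np.uint8),roi); z=(lo+hi)/2
    print(k,[np.round(x,1) for x in rect("top",c,z)],len(c))
show("offcut",(345,140,415,205),15,30)
show("lid",(365,210,418,260),66,82)
show("knob",(365,210,418,260),90,125)
show("blankhi",(280,165,330,245),60,95)
show("vase",(190,200,225,235),50,130)
show("jar",(400,110,445,160),80,140)
show("glue",(420,170,465,212),100,215)
show("ring",(420,240,458,275),15,40)
t=((V>130)&(S<90)).astype(np.uint8); c=blob(t,(240,165,280,260)); r=rect("top",c,5);print("tape",r)
m=(Z>65)&(Z<84); 
dk=((V<70)).astype(np.uint8); c=blob(dk,(175,150,345,275)); print("mat",rect("top",c,5))
print("lidtop z",np.percentile(Z[215:255,375:410],[5,25,50,75,95,99]))
cv2.imwrite("pics/crop.png",cv2.resize(p[130:280,170:470],None,fx=2.6,fy=2.6,interpolation=cv2.INTER_CUBIC))
E
```

```text
table 1.4976487511992218
offcut [array([ 639.9, -199.4]), array([141.2, 138.9]), np.float64(86.5)] 174
lid [array([ 447.1, -217. ]), array([111.5, 114.4]), np.float64(88.1)] 113
knob [array([ 446.2, -218.1]), array([30.6, 30.9]), np.float64(62.1)] 31
blankhi [array([544.7,  26. ]), array([162.2,  76.3]), np.float64(7.0)] 155
vase [array([508.6, 321. ]), array([65.1, 64.8]), np.float64(0.8)] 65
jar [array([ 742.4, -319.8]), array([77.6, 91.7]), np.float64(61.5)] 80
glue [array([ 557.9, -369.8]), array([74.7, 62.5]), np.float64(89.2)] 71
ring [array([ 383.7, -363.5]), array([91.4, 90.4]), np.float64(87.4)] 87
tape ((530.554931640625, 172.30194091796875), (246.68052673339844, 28.480981826782227), 10.766398429870605)
mat ((551.975341796875, 57.512428283691406), (255.2849578857422, 203.0728302001953), 10.680939674377441)
lidtop z [  0.16342994  73.69771088  76.79294255  79.28991308 112.89920161
 117.0824127 ]
```

View pics/crop.png

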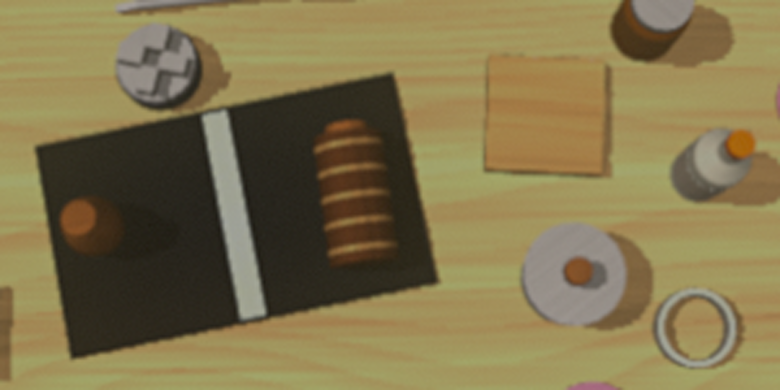

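The crop confirms it: grey lid with wooden knob on the pot at crop (578,270). The blank has its stub at the +x end (345,125). Heading above the knob (447,-217).

```bash
python3 -m crank '[[100,388,-239.4,0,0,0,0],[100,388,-239.4,0,0,0,0],[100,388,-239.4,0,0,0,0],[100,388,-239.4,0,0,0,0],[100,388,-239.4,0,0,0,0],[100,388,-239.4,0,0,0,0],[100,388,-239.4,0,0,0,0],[100,388,-239.4,0,0,0,0],[100,388,-239.4,0,0,0,0],[100,388,-239.4,0,0,0,0]]'; python3 -m crank '[[100,0,0,0,0,0,0],[100,0,0,0,0,0,0],[100,0,0,0,0,0,0]]'
cat > look.py <<'E'
import sys
from h import *
for n in ("scene","top"):
    p,d=optics.camera(n); cv2.imwrite(f"pics/{n}_{sys.argv[1]}.png",p[:,:,::-1]); np.save(f"pics/{n}_{sys.argv[1]}.npy",d)
E
python3 look.py a
python3 - <<'E'
from h import *
a=cv2.imread("pics/scene_a.png")[120:220,240:370];cv2.imwrite("pics/ca.png",cv2.resize(a,None,fx=6,fy=6,interpolation=cv2.INTER_CUBIC))
# scene-view fixes, from first (unobstructed) scene picture
d=np.load("pics/scene0.npy");P=cloud("scene",d)
print("knob scene", np.round(np.median(P[152:158,299:307].reshape(-1,3),0),1))
Z=P[...,2]
m=(Z[140:200,270:330]>94); Q=P[140:200,270:330][m]; print("knob cloud",Q.min(0),Q.max(0))
m=(Z[185:225,225:290]>15)&(Z[185:225,225:290]<32);Q=P[185:225,225:290][m].astype(np.float32);print("offcut",cv2.minAreaRect(Q[:,:2]))
m=(Z[190:245,290:360]>50)&(Z[190:245,290:360]<95);Q=P[190:245,290:360][m].astype(np.float32);print("blank",cv2.minAreaRect(Q[:,:2]),Q[:,2].max())
p=cv2.imread("pics/scene0.png");h=cv2.cvtColor(p,cv2.COLOR_BGR2HSV);m=((h[...,2]>130)&(h[...,1]<90)).astype(np.uint8)
print("tape",rect("scene",blob(m,(325,230,395,288)),5))
E
```

```text
clock: 1.1
eef_pos: [449.4, -213.7, 205.1]
eef_rot: [-3.141, -0.0, 0.227]
wrist_force: [0.9, -0.5, 0.2]
finger_gap: 93.9
finger_force: 0.0
clock: 1.4
eef_pos: [446.2, -218.3, 205.4]
eef_rot: [3.142, 0.0, 0.221]
wrist_force: [0.2, -0.4, 0.2]
finger_gap: 93.9
finger_force: 0.0
knob scene [ 448.  -215.9  111.3]
knob cloud [ 430.91531482 -232.09583767   94.05773631] [1059.13315853  676.88190048  800.34152827]Traceback (most recent call last):
  File "<stdin>", line 8, in <module>
cv2.error: OpenCV(4.12.0) /io/opencv/modules/imgproc/src/convhull.cpp:143: error: (-215:Assertion failed) total >= 0 && (depth == CV_32F || depth == CV_32S) in function 'convexHull'
```

View pics/ca.png

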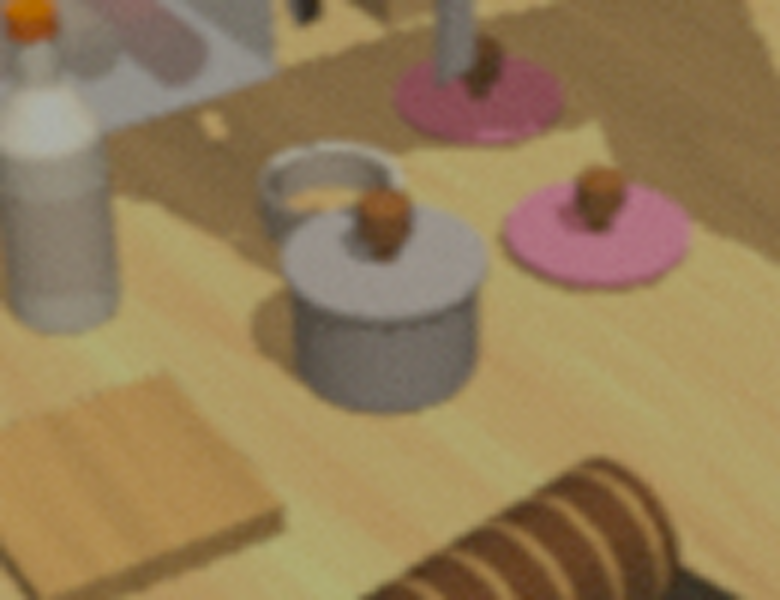

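The crop shows the fingers above the steel lid: knob at crop (385,215), fingers at (455,40) and (305,10). Descending and gripping.

```bash
python3 -m crank '[[100,0,0,40,0,0,0],[100,0,0,80,0,0,0],[100,0,0,105,0,0,0],[100,0,0,115,0,0,0],[100,0,0,122,0,0,0],[100,0,0,122,0,0,0],[100,0,0,122,0,0,0]]'; python3 -m crank '[[0,0,0,0,0,0,0],[0,0,0,0,0,0,0],[0,0,0,0,0,0,0],[0,0,0,0,0,0,0],[0,0,0,0,0,0,0],[0,0,0,0,0,0,0],[0,0,0,0,0,0,0],[0,0,0,0,0,0,0]]' 25
python3 - <<'E'
from h import *
d=np.load("pics/scene0.npy");P=cloud("scene",d)
def r(n,u0,v0,u1,v1,lo,hi):
    Q=P[v0:v1,u0:u1].reshape(-1,3);Q=Q[(Q[:,2]>lo)&(Q[:,2]<hi)&(Q[:,0]<800)&(d[v0:v1,u0:u1].ravel()>0)].astype(np.float32);print(n,len(Q),cv2.minAreaRect(Q[:,:2]) if len(Q) else 0)
r("offcut",225,180,290,225,17,32); r("blank",290,190,360,250,45,95)
p=cv2.imread("pics/scene0.png");h=cv2.cvtColor(p,cv2.COLOR_BGR2HSV);m=((h[...,2]>120)&(h[...,1]<100)).astype(np.uint8)
print("tape",rect("scene",blob(m,(325,230,395,288)),5))
E
```

```text
clock: 2.2
eef_pos: [447.5, -217.6, 84.6]
eef_rot: [3.14, -0.001, 0.223]
wrist_force: [-0.4, 0.1, 0.3]
finger_gap: 94.6
finger_force: 0.0
clock: 3.0
eef_pos: [447.0, -217.2, 83.4]
eef_rot: [-3.142, 0.0, 0.223]
wrist_force: [0.2, 0.2, -1.1]
finger_gap: 33.5
finger_force: 0.0Traceback (most recent call last):
  File "<stdin>", line 5, in <module>
  File "<stdin>", line 4, in r
cv2.error: OpenCV(4.12.0) /io/opencv/modules/imgproc/src/convhull.cpp:143: error: (-215:Assertion failed) total >= 0 && (depth == CV_32F || depth == CV_32S) in function 'convexHull'
```

```bash
python3 -m crank '[[0,0,0,0,0,0,0],[0,0,0,0,0,0,0],[0,0,0,0,0,0,0]]' 25; python3 -m crank '[[0,0,0,-3,0,0,0],[0,0,0,-8,0,0,0],[0,0,0,-15,0,0,0],[0,0,0,-25,0,0,0],[0,0,0,-35,0,0,0],[0,0,0,-45,0,0,0],[0,0,0,-50,0,0,0],[0,0,0,-50,0,0,0],[0,0,0,-50,0,0,0]]'
python3 - <<'E'
from h import *
d=np.load("pics/scene0.npy");P=cloud("scene",d)
def r(n,u0,v0,u1,v1,lo,hi):
    Q=P[v0:v1,u0:u1].reshape(-1,3);Q=Q[(Q[:,2]>lo)&(Q[:,2]<hi)&(Q[:,0]<800)&(d[v0:v1,u0:u1].ravel()>0)].astype(np.float32);print(n,len(Q),cv2.minAreaRect(Q[:,:2].copy()))
r("offcut",225,180,290,225,17,32); r("blank",290,190,360,250,45,95)
p=cv2.imread("pics/scene0.png");h=cv2.cvtColor(p,cv2.COLOR_BGR2HSV);m=((h[...,2]>120)&(h[...,1]<100)).astype(np.uint8)
print("tape",rect("scene",blob(m,(325,230,395,288)),5))
E
```

```text
clock: 3.3
eef_pos: [447.0, -217.2, 83.5]
eef_rot: [-3.142, 0.0, 0.223]
wrist_force: [-0.0, 0.4, -0.4]
finger_gap: 31.4
finger_force: 25.0
clock: 4.2
eef_pos: [446.9, -217.1, 133.3]
eef_rot: [-3.141, 0.0, 0.223]
wrist_force: [0.3, 0.6, -1.9]
finger_gap: 31.5
finger_force: 25.0
offcut 1260 ((639.2431640625, -198.04989624023438), (142.8410186767578, 140.702880859375), 86.18759155273438)
blank 1295 ((543.0137329101562, 28.36636734008789), (165.8002471923828, 83.11996459960938), 6.721461296081543)
tape ((535.2684326171875, 172.5525360107422), (272.08685302734375, 34.597503662109375), 11.889324188232422)
```

```bash
python3 -m crank '[[0,8,1,0,0,0,0],[0,28,3.7,0,0,0,0],[0,58,7.6,0,0,0,0],[0,90,11.8,0,0,0,0],[0,122,15.9,0,0,0,0],[0,152,19.8,0,0,0,0],[0,175,22.9,0,0,0,0],[0,188,24.6,0,0,0,0],[0,192.2,25.1,0,0,0,0],[0,192.2,25.1,0,0,0,0]]'; python3 -m crank '[[0,0,0,10,0,0,0],[0,0,0,28,0,0,0],[0,0,0,46,0,0,0],[0,0,0,62,0,0,0],[0,0,0,73,0,0,0],[0,0,0,80,0,0,0],[0,0,0,83,0,0,0],[0,0,0,85,0,0,0],[0,0,0,86,0,0,0],[0,0,0,86,0,0,0]]';  python3 look.py b; python3 - <<'E'
from h import *
d=np.load("pics/scene_b.npy");P=cloud("scene",d)
Q=P[150:230,210:310].reshape(-1,3);Q=Q[(abs(Q[:,0]-640)<95)&(abs(Q[:,1]+199)<95)&(Q[:,2]>32)&(Q[:,2]<48)]
print(len(Q),Q.min(0),Q.max(0),np.median(Q,0))
a=cv2.imread("pics/scene_b.png")[130:240,200:330];cv2.imwrite("pics/cb.png",cv2.resize(a,None,fx=5,fy=5,interpolation=cv2.INTER_CUBIC))
E
```

```text
clock: 5.2
eef_pos: [640.1, -198.9, 132.6]
eef_rot: [-3.141, 0.001, 0.223]
wrist_force: [-0.5, -0.3, -1.4]
finger_gap: 31.3
finger_force: 25.0
clock: 6.2
eef_pos: [640.2, -199.3, 47.8]
eef_rot: [3.141, -0.001, 0.223]
wrist_force: [0.7, 0.3, -1.2]
finger_gap: 31.3
finger_force: 25.0
563 [ 578.75749621 -293.44679487   32.28244618] [ 734.68907602 -138.10748885   47.72445693] [ 649.55721903 -186.4804919    39.16426541]
```

View pics/cb.png

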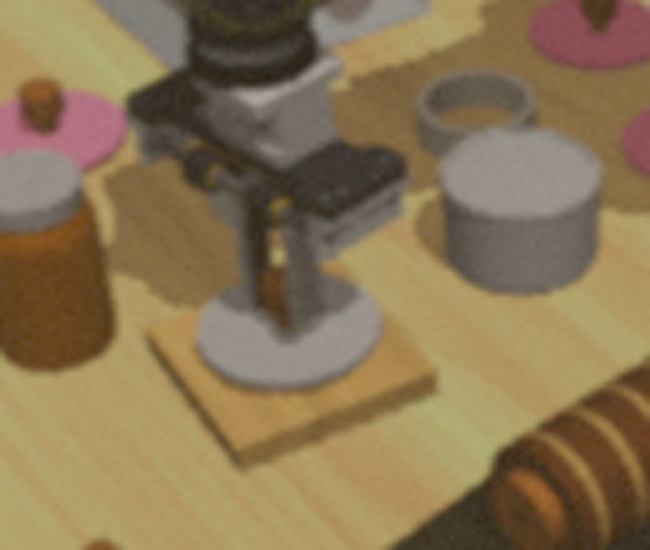

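The lid (crop 290,330) hangs centred over the offcut, a few mm above it. Lowering slowly to contact.

```bash
python3 -m crank '[[0,0,0,1,0,0,0],[0,0,0,2,0,0,0],[0,0,0,2.5,0,0,0],[0,0,0,3,0,0,0],[0,0,0,3.5,0,0,0],[0,0,0,3.5,0,0,0]]';python3 -m crank '[[0,0,0,0.5,0,0,0],[0,0,0,0.8,0,0,0],[0,0,0,0.8,0,0,0]]'
```

```text
clock: 6.9
eef_pos: [640.0, -199.2, 43.8]
eef_rot: [-3.142, 0.0, 0.223]
wrist_force: [-0.0, 0.0, -2.1]
finger_gap: 31.5
finger_force: 25.0
clock: 7.2
eef_pos: [640.1, -199.2, 43.5]
eef_rot: [3.141, -0.0, 0.223]
wrist_force: [-1.4, 0.9, 3.1]
finger_gap: 31.4
finger_force: 25.0
```

```bash
python3 -m crank '[[45,0,0,0,0,0,0],[60,0,0,0,0,0,0],[70,0,0,0,0,0,0],[70,0,0,0,0,0,0],[70,0,0,0,0,0,0],[70,0,0,0,0,0,0],[70,0,0,0,0,0,0]]'; python3 -m crank '[[70,0,0,-5,0,0,0],[70,0,0,-25,0,0,0],[70,0,0,-60,0,0,0],[70,0,0,-100,0,0,0],[70,0,0,-140,0,0,0],[70,0,0,-140,0,0,0],[70,0,0,-140,0,0,0],[70,0,0,-140,0,0,0]]'; python3 look.py c; python3 - <<'E'
from h import *
d=np.load("pics/scene_c.npy");P=cloud("scene",d)
for lo,hi,e in((36,48,70),(60,80,40)):
    Q=P[140:240,210:310].reshape(-1,3);Q=Q[(abs(Q[:,0]-640)<e)&(abs(Q[:,1]+199)<e)&(Q[:,2]>lo)&(Q[:,2]<hi)]
    print(len(Q),Q.min(0),Q.max(0),cv2.minAreaRect(Q[:,:2].astype(np.float32).copy()))
E
```

```text
clock: 7.9
eef_pos: [640.0, -199.2, 43.1]
eef_rot: [3.142, 0.0, 0.223]
wrist_force: [0.0, 0.0, 0.4]
finger_gap: 66.0
finger_force: 0.0
clock: 8.7
eef_pos: [639.5, -199.0, 181.9]
eef_rot: [-3.14, 0.002, 0.223]
wrist_force: [0.6, -0.3, 0.4]
finger_gap: 65.7
finger_force: 0.0
144 [ 580.79181252 -248.58956025   36.00352773] [ 692.59981285 -138.46644533   43.98489108] ((641.2957153320312, -192.9521484375), (103.3663330078125, 110.7769546508789), 58.8782958984375)
79 [ 622.85855324 -212.13460151   60.00938464] [ 651.60684607 -181.85889356   76.32682002] ((637.3934936523438, -196.927490234375), (29.7974796295166, 29.027053833007812), 86.86253356933594)
```

Lid is down flat within about 3 mm of the offcut's middle. Now turning and going behind the blank with fingers shut.

```bash
python3 -m crank '[[0,-57.7,-162.4,0,0,0,-1.467],[0,-57.7,-162.4,0,0,0,-1.467],[0,-57.7,-162.4,0,0,0,-1.467],[0,-57.7,-162.4,0,0,0,-1.467],[0,-57.7,-162.4,0,0,0,-1.467],[0,-57.7,-162.4,0,0,0,-1.467],[0,-57.7,-162.4,0,0,0,-1.467],[0,-57.7,-162.4,0,0,0,-1.467],[0,-57.7,-162.4,0,0,0,-1.467],[0,-57.7,-162.4,0,0,0,-1.467]]'; python3 -m crank '[[0,0,0,0,0,0,0],[0,0,0,0,0,0,0],[0,0,0,0,0,0,0]]'
```

```text
clock: 9.8
eef_pos: [547.6, -53.5, 182.3]
eef_rot: [-3.14, -0.0, 1.696]
wrist_force: [0.0, 0.2, 0.4]
finger_gap: 0.3
finger_force: 0.0
clock: 10.1
eef_pos: [547.8, -53.5, 182.9]
eef_rot: [-3.141, -0.0, 1.687]
wrist_force: [-0.2, 0.4, 1.5]
finger_gap: 0.8
finger_force: 0.0
```

```bash
python3 -m crank '[[0,0,0,40,0,0,0],[0,0,0,80,0,0,0],[0,0,0,120,0,0,0],[0,0,0,145,0,0,0],[0,0,0,155,0,0,0],[0,0,0,155,0,0,0],[0,0,0,155,0,0,0]]'; python3 -m crank '[[0,4,0,0,0,0,0],[0,8,0,0,0,0,0],[0,12,0,0,0,0,0],[0,16,0,0,0,0,0],[0,19,0,0,0,0,0],[0,22,0,0,0,0,0],[0,22,0,0,0,0,0]]';  python3 look.py d; python3 - <<'E'
from h import *
p=cv2.imread("pics/top_d.png");p=p[150:280,180:350];cv2.imwrite("pics/cd.png",cv2.resize(p,None,fx=4,fy=4,interpolation=cv2.INTER_CUBIC))
E
```

```text
clock: 10.8
eef_pos: [548.6, -53.7, 29.5]
eef_rot: [3.14, 0.0, 1.689]
wrist_force: [-0.0, 0.5, 0.1]
finger_gap: 0.2
finger_force: 0.0
clock: 11.5
eef_pos: [545.2, -31.3, 28.1]
eef_rot: [-3.142, -0.0, 1.69]
wrist_force: [1.0, -0.4, -0.7]
finger_gap: 0.3
finger_force: 0.0
```

View pics/cd.png

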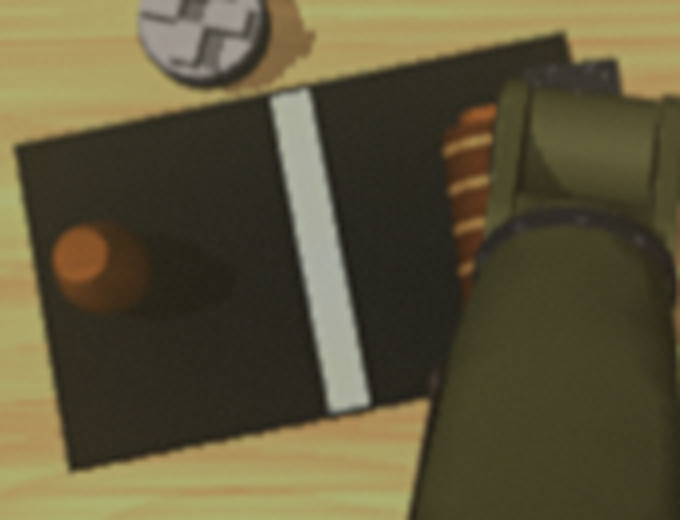

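Blank undisturbed, left edge at crop (450,170), tape at (320,250), vase at (100,260). Pushing at about 40 mm/s.

```bash
python3 -m crank '[[0,2,0,0,0,0,0],[0,5,0,0,0,0,0],[0,8,0,0,0,0,0],[0,11,0,0,0,0,0],[0,14,0,0,0,0,0],[0,18,0,0,0,0,0],[0,22,0,0,0,0,0],[0,26,0,0,0,0,0],[0,30,0,0,0,0,0],[0,34,0,0,0,0,0]]'; python3 -m crank '[[0,4,0,0,0,0,0],[0,8,0,0,0,0,0],[0,12,0,0,0,0,0],[0,16,0,0,0,0,0],[0,20,0,0,0,0,0],[0,24,0,0,0,0,0],[0,28,0,0,0,0,0],[0,31,0,0,0,0,0],[0,33,0,0,0,0,0],[0,34,0,0,0,0,0]]'; python3 -m crank '[[0,0,0,0,0,0,0],[0,0,0,0,0,0,0]]'; cat > bl.py <<'E'
import sys
from h import *
n=sys.argv[1]; d=np.load(f"pics/scene_{n}.npy") if n!="0" else np.load("pics/scene0.npy");P=cloud("scene",d)
p=cv2.imread(f"pics/scene_{n}.png") if n!="0" else cv2.imread("pics/scene0.png"); h=cv2.cvtColor(p,cv2.COLOR_BGR2HSV)
a=np.array([np.cos(.188),np.sin(.188)]);b=np.array([-a[1],a[0]]);T=np.array([530.6,172.3])
br=(h[...,0]<25)&(h[...,1]>70)&(d>0)
Q=P[br]; e=(Q[:,:2]-T)@np.c_[a,b]
k=(abs(e[:,0])<125)&(e[:,1]>-215)&(e[:,1]<90)&(Q[:,2]>35)&(Q[:,2]<88)
e=e[k].astype(np.float32);z=Q[k,2]
print("rect",cv2.minAreaRect(e),len(e))
# fit cylinder of r=40, axis height 45, with free offset/heading
from scipy.optimize import least_squares
f=lambda q:np.hypot(e[:,1]-q[0]-q[1]*e[:,0],z-45)-40
s=least_squares(f,[np.median(e[:,1]),0],loss="soft_l1",f_scale=2)
print("y at x=0",s.x, "x range",np.percentile(e[:,0],[1,99]),"rms",np.median(abs(s.fun)))
E
python3 bl.py 0; python3 look.py e; python3 bl.py e
```

```text
clock: 12.6
eef_pos: [541.2, 2.4, 28.1]
eef_rot: [-3.142, -0.0, 1.69]
wrist_force: [0.8, -0.7, -0.1]
finger_gap: 0.6
finger_force: 0.1
clock: 13.6
eef_pos: [537.1, 36.0, 28.1]
eef_rot: [-3.142, -0.0, 1.69]
wrist_force: [0.3, 0.4, -0.5]
finger_gap: 0.1
finger_force: 0.0
clock: 13.8
eef_pos: [537.2, 35.7, 28.1]
eef_rot: [-3.142, -0.0, 1.69]
wrist_force: [0.1, -0.2, 0.2]
finger_gap: 0.2
finger_force: 0.0
rect ((-14.705390930175781, -143.71759033203125), (83.11996459960938, 165.80030822753906), 85.94984436035156) 1415
y at x=0 [-1.46348796e+02 -7.61688536e-02] x range [-93.19554672  66.84571167] rms 1.170930009470915
rect ((-11.387710571289062, -85.026611328125), (93.7504653930664, 165.90823364257812), 87.0068588256836) 1523
y at x=0 [-8.12285792e+01 -7.50516943e-02] x range [-87.95252426  71.13929993] rms 1.1551583635520828
```

```bash
python3 -m crank '[[0,2,0,0,0,0,0],[0,5,0,0,0,0,0],[0,8,0,0,0,0,0],[0,11,0,0,0,0,0],[0,15,0,0,0,0,0],[0,19,0,0,0,0,0],[0,23,0,0,0,0,0],[0,27,0,0,0,0,0],[0,31,0,0,0,0,0],[0,35,0,0,0,0,0]]'; python3 -m crank '[[0,4,0,0,0,0,0],[0,8,0,0,0,0,0],[0,12,0,0,0,0,0],[0,15,0,0,0,0,0],[0,18,0,0,0,0,0],[0,20,0,0,0,0,0],[0,22,0,0,0,0,0],[0,23,0,0,0,0,0],[0,24,0,0,0,0,0],[0,24,0,0,0,0,0]]'; python3 -m crank '[[0,0,0,0,0,0,0],[0,0,0,0,0,0,0]]';python3 look.py f; python3 bl.py f
```

```text
clock: 14.9
eef_pos: [533.0, 70.9, 28.1]
eef_rot: [-3.142, -0.0, 1.69]
wrist_force: [0.5, -0.3, 0.0]
finger_gap: 0.6
finger_force: 0.1
clock: 15.9
eef_pos: [530.2, 94.4, 28.1]
eef_rot: [-3.142, -0.0, 1.69]
wrist_force: [0.6, -0.4, -0.3]
finger_gap: 0.7
finger_force: 0.0
clock: 16.1
eef_pos: [530.2, 94.3, 28.2]
eef_rot: [3.142, 0.0, 1.69]
wrist_force: [0.2, 0.3, 0.1]
finger_gap: 0.5
finger_force: 0.0
rect ((-6.776947021484375, -28.725849151611328), (88.83660888671875, 167.16160583496094), 85.89093017578125) 1591
y at x=0 [-26.73994226  -0.07669909] x range [-85.50622787  75.19648437] rms 1.0799187695480512
```

```bash
python3 -m crank '[[0,2,0,0,0,0,0],[0,5,0,0,0,0,0],[0,8,0,0,0,0,0],[0,11,0,0,0,0,0],[0,14,0,0,0,0,0],[0,17,0,0,0,0,0],[0,20,0,0,0,0,0],[0,22,0,0,0,0,0],[0,24,0,0,0,0,0],[0,25,0,0,0,0,0]]'; python3 -m crank '[[0,0,0,0,0,0,0],[0,0,0,0,0,0,0]]';python3 look.py g; python3 bl.py g
```

```text
clock: 17.2
eef_pos: [527.2, 119.4, 28.1]
eef_rot: [3.142, -0.0, 1.69]
wrist_force: [0.4, -0.1, 0.8]
finger_gap: 0.4
finger_force: 0.0
clock: 17.4
eef_pos: [527.2, 119.2, 28.2]
eef_rot: [-3.142, 0.0, 1.69]
wrist_force: [0.3, -0.3, 0.9]
finger_gap: 0.5
finger_force: 0.0
rect ((-5.521217346191406, -6.952117919921875), (96.02012634277344, 165.13206481933594), 86.033935546875) 1670
y at x=0 [-1.02045424 -0.07502622] x range [-82.98782318  76.7664772 ] rms 1.0178704867615131
```

```bash
python3 -m crank '[[0,-5,0,0,0,0,0],[0,-20,0,0,0,0,0],[0,-40,0,0,0,0,0],[0,-50,0,-20,0,0,0],[0,-60,0,-60,0,0,0],[0,-80,0,-100,0,0,0],[0,-110,0,-150,0,0,0],[0,-150,0,-180,0,0,0],[0,-190,0,-180,0,0,0],[0,-190,0,-180,0,0,0]]'; python3 -m crank '[[0,-45,0,0,0,0,0],[0,-80,0,0,0,0,0],[0,-80,0,0,0,0,0],[0,-80,0,0,0,0,0],[0,-80,0,0,0,0,0]]';python3 look.py i; python3 bl.py i; python3 - <<'E'
from h import *
p=cv2.imread("pics/top_i.png")[110:290,170:430];cv2.imwrite("pics/ci.png",cv2.resize(p,None,fx=3,fy=3,interpolation=cv2.INTER_CUBIC))
E
```

```text
clock: 18.5
eef_pos: [550.1, -74.8, 209.5]
eef_rot: [3.139, 0.002, 1.685]
wrist_force: [1.3, 0.5, -0.3]
finger_gap: 0.4
finger_force: 0.0
clock: 19.0
eef_pos: [559.1, -148.3, 208.0]
eef_rot: [-3.141, -0.0, 1.69]
wrist_force: [-0.0, -0.3, -0.8]
finger_gap: 0.6
finger_force: 0.0
rect ((-5.0667724609375, 1.7572784423828125), (81.10054779052734, 167.14564514160156), 84.51882934570312) 1667
y at x=0 [-0.96768929 -0.07600631] x range [-83.42234039  76.8378952 ] rms 1.0635822466022162
```

View pics/ci.png

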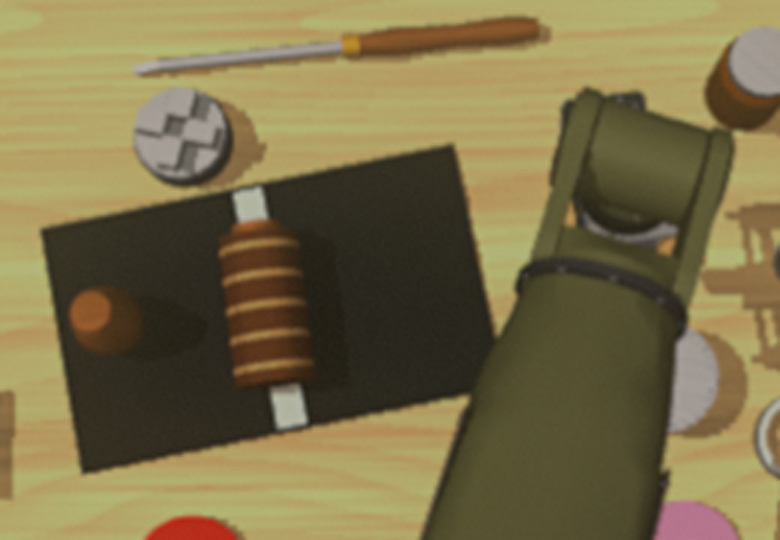

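View pics/scene_i.png

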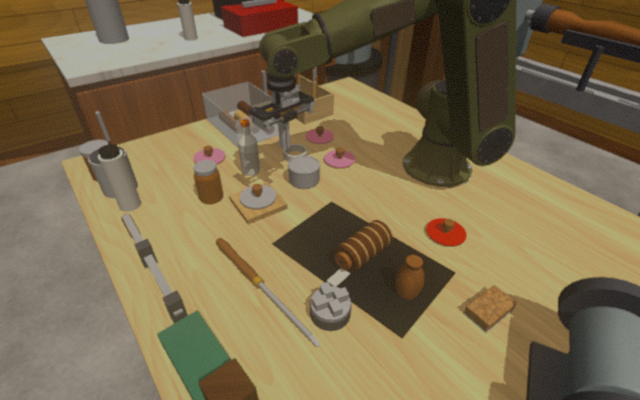

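The blank lies on the tape (crop 265,300) with tape showing at both ends. The lid sits flat on the offcut (scene 258,195), everything else is unmoved, and the arm is clear.

```bash
python3 -c "from cell import manip; print(manip.sign_off())"
```

```text
the job is handed in; nothing more can be done
None
```

The job is handed in, at about 19 s of the 61 s allowed (no verdict shown): by camera measurement the lid is flat and knob up about 3 mm from the offcut's middle, the blank is at rest along the tape (axis under 2 mm off its centre line, about 4° from its direction), and nothing else was seen to move.

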